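Load the eraser dispenser's spring magazine

ROBOT

A 7-joint arm with a two-finger parallel gripper is mounted at the origin on the work surface; the furniture and walls round the work are solid. World frame = base frame: x ahead of the robot, y to its left, z up, the work surface at z = 0. Lengths are in m, angles in rad, forces in N, time in s.
With the tool pointing down it reaches from about 0.4 to 0.875 m from the base axis. Payload 6.5 kg.
Tool frame: the origin (TCP) lies midway between the tips of the shut fingers; the grasp point (between the pads) lies behind it (pinch_z is the z of the grasp point in the tool frame, in m); z points along the fingers, y is the line along which they close (so a half turn about z gives the same grasp; the last joint's range is limited). The gripper opens to 85 mm and grips with 20 to 120 N. Pads are 22 mm wide; open, the fingers measure 114 mm over their backs; the gripper's body (76 mm by 85 mm) begins 54 mm behind the grasp point. The pads swing forward as they close: fully open they stand 13 mm farther back than shut.
Start: joints at [1.233, 0.536, -0.004, 1.538, 0.003, 1.067, -0.071], TCP at [0.174, -0.626, 0.231] pointing down, gripper open.
Joint ranges: [-2.7, 2.7], [-0.37, 2.16], [-1.27, 1.26], [0.24, 2.4], [-1.31, 4.45], [0.19, 1.91], [-2.76, 2.76]. Speed limits (rad/s): [2.39, 2.39, 3.14, 3.14, 3.14, 3.14, 3.14].

INTERFACE

Orientations are given as a unit quaternion [x, y, z, w].
In Python, from cell import read_state, read_camera, camera_params, hand_in, pinch_z gives the robot as it stands. The module is installed in compiled form; this text tells all that it offers.
- The arm moves only by the shell command python3 -m pendant 'ROWS'. ROWS is a JSON object whose one key "plan" holds one flat list of numbers, 7 for each row, row after row: the turn, a rotation vector about the tool's x, y, z in degrees, then the shift along the tool's x, y, z in cm, then the closure, from 0 (fully open) to 1 (shut). In form: {"plan": [rx, ry, rz, dx, dy, dz, fingers, rx, ry, rz, dx, dy, dz, fingers, ...]}. A call has 1 to 20 rows; each row is the pose to reach, as a shift and turn from the pose commanded when the call began, along the tool's axes at that moment; what a row does not reach only later rows make up. A row lasts 1/12 s, in which the tool goes at most 41.7 mm and 7.16 degrees, less where a joint would pass 70% of its speed; a pose out of reach is approached as far as the arm can. A call with a gripper value outside its range is refused whole. The fingers move at their own pace and stop on an object; the grip force is fixed at half the most. Time passes only in rows, so rows that repeat a pose let the fingers close. It gives the time, the measured TCP pose, the force, the opening and the grip force at its end, in the units of the state.
- read_state(): the state, without advancing time (a new reading comes with each control period).
- read_camera(name): name is "side" or "top"; returns the picture (384x512x3 uint8, red, green, blue); there is no depth.
- camera_params(name): a dict with "fx", "fy", "cx", "cy" (pixels), "R" (3x3) and "t" (3): a world point X has camera coordinates R X + t. Camera axes: x right, y down, z forward; pixel columns grow to the right and rows downward; lengths in m; the calibration is good to about 2 mm. A picture is of the moment at which its call begins. camera_params takes no time and is no camera call.
- hand_in(): hands the job in; it is judged then, once.
The state is a dict: "time": time; "joint_pos": joint angles; "dq": joint speeds; "effort": joint torques, N m; "position": TCP position; "orientation": TCP orientation; "force": force on the tool from outside, world axes, zero at the start; "wrist_torque": the same for the moment, N m; "finger_gap": opening from 0.0 (shut) to 1.0 (fully open); "gripper_force": force on a finger pad.
Only numpy, scipy, OpenCV 4.12 (cv2) and the standard library are available. Lean on these libraries where they do the work, as an engineer would, in place of code of your own. Each camera call takes 0.05 s, during which the arm holds its last target. There are 200 camera calls.

TASK

Load the two erasers that lie to the left and right of the desk dispenser, one after the other, into its spring-loaded magazine: lay each one flat and crosswise in the open chute, then slide it in with the closed fingertips past the two springy steel lips until it bottoms and the lips have snapped shut behind it, so that in the end both stay in behind the lips by themselves. Where the lips sit differs from day to day, so feel for the end of travel and push gently, stopping as soon as it firms up, for ramming with more than about 25 N breaks the dispenser. Leave the other things on the desk where they are.

Things in the scene. Friction and masses are not known exactly. Their poses are not given: they have to be found in the camera images.
- magazine: Fixed to the desk: grey plate 215 x 80 x 3 mm (x = -50 to 165 mm) with low blue side walls (tops at z = 16.5 mm), a channel open above and at its near end. Origin on the desk under the white line across the chute; x: loading direction, roughly away from the robot; y left across it; z up. A clamped aluminium carriage covers its far part. Over 25 N on its follower, or 45 N on it in all, breaks it.
- loading_line (a point): Middle of the white line on the chute's floor (magazine x = 0, z = 3 mm). Lay an eraser here, its 44 mm length along y. The chute is 53 mm wide inside from x = -30 to 22 mm, narrows in a funnel to 48 mm at x = 36 mm and keeps that width to the end; the floor is 3 mm above the desk throughout.
- lip_zone (a point): Fixed point on the floor's middle line, magazine x = 74 mm. Two 23 mm spring-steel leaf lips lean inward from the walls towards +x, z = 5 to 13 mm, 35 mm free between their tips. They swing out as an eraser passes (about 5 N more push) and snap back; it then rests against the tips. Tips lie anywhere from x = 65 to 83 mm: the carriage setting differs each time, unreported.
- rail_zone (a point): Fixed point on the floor's middle line, magazine x = 110 mm. The carriage, which does not slip, carries lips, follower and two top rails over the eraser's ends (z = 17 to 19.5 mm, 37 mm free between them, from 3 mm before the lip tips onward). Closed fingertips up to 30 mm wide (along y) can follow an eraser between lips and rails, 30 mm past the tips.
- follower (a joint): Travel (m) along +x of the orange sprung follower plate on the carriage: 0 empty (its face 2 mm past the lip tips), 0.019 one eraser held, 0.040 two, 0.0425 its end. Spring 1.2 N at 0, 3.2 N at 0.040; damper 20 N s/m. Pushing takes 2 to 10 N; at the end a stiff buffer (8 N, then 8 N per mm) is felt: stop at about 15 N. It lies 23.5 mm past first seating, only 2.5 mm past the second.
- eraser_a: One of two equal white erasers in a blue card sleeve, lying flat on the desk, loose, 22 g. Collision size 21 (x) x 44 (y) x 12 (z) mm. Origin: centre of its underside; z up; y along its length. Grasp it across its 21 mm width. (A third eraser, by the binder clips at the desk's edge beside the robot, is not part of the job.)
- eraser_b: The other eraser, the same size and look as eraser_a, on the other side of the magazine. Origin: centre of its underside; y along its length.
- ink_bottle: Bystander, loose: dark blue ink bottle with a black cap, 48 x 48 x 60 mm; origin centre of its underside.
- glue_stick: Bystander, loose: yellow glue stick standing upright, 25 mm diameter, 91 mm high; origin centre of its underside.
- steel_cup: Bystander, loose: steel cup, 74 mm diameter, 88 mm high; origin centre of its underside.
- mouse: Bystander, loose: black computer mouse, 111 x 62 x 38 mm; origin centre of its underside.
- stamp_tin: Bystander, loose: flat blue ink-pad tin, 62 x 92 x 18 mm; origin centre of its underside.
- phone: Bystander, loose: black mobile phone lying face up, 147 x 72 x 8 mm; origin centre of its underside.

How it is judged:
By the outcome, as a careful person would: the job done as asked, in the order asked, and still so for the second after the job is handed in, with the robot touching nothing.
It also fails if it takes over 72 s, if anything falls off the work surface, if the arm or the gripper's body presses on something with over 40 N, if the wrist force passes 120 N, or if a joint passes its speed limit or range.

## Working session

There is one attempt and no reset: what is moved stays moved. The work goes in short steps, Python scripts to look and compute and a shell command to move; the robot and the scene stay as the last step left them, time stands still between calls to the robot, and variables do not carry over. Pictures are saved under pics/ and viewed, at most 13 in all, crops included, and the job is handed in when it is done.

```bash
mkdir -p pics; python3 - <<'E'
from cell import *
import cv2,numpy as np
s=read_state();print(s['position'],s['orientation'],s['force'],s['finger_gap'],pinch_z if not callable(pinch_z) else pinch_z())
for n in('top','side'):
    im=read_camera(n);cv2.imwrite(f'pics/{n}0.png',im[:,:,::-1]);np.save(f'{n}0.npy',im)
    p=camera_params(n);print(n,p['fx'],p['cx'],p['cy'],np.round(p['R'],3).tolist(),(-np.array(p['R']).T@p['t']).round(3))
E
```

```text
[ 0.17432166 -0.62551806  0.230374  ] [ 9.90775986e-01  1.35506984e-01 -1.72391301e-04 -8.79512239e-04] [0.03383294 0.32886731 0.01782212] 1.0010912251234743 -0.0187
top 494.2638629545683 253.77389048381272 186.67489287364134 [[0.0, -1.0, 0.002], [-0.997, -0.0, -0.074], [0.074, -0.002, -0.997]] [0.425 0.018 1.609]
side 391.5200423833433 257.6006941793721 193.08811528339075 [[-0.85, -0.526, 0.021], [-0.295, 0.443, -0.847], [0.436, -0.726, -0.532]] [-0.044  0.987  0.75 ]
```

View pics/top0.png

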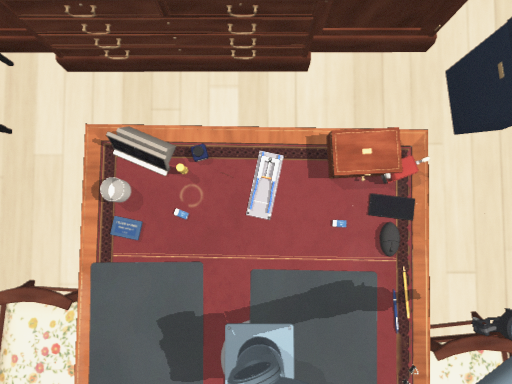

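View pics/side0.png

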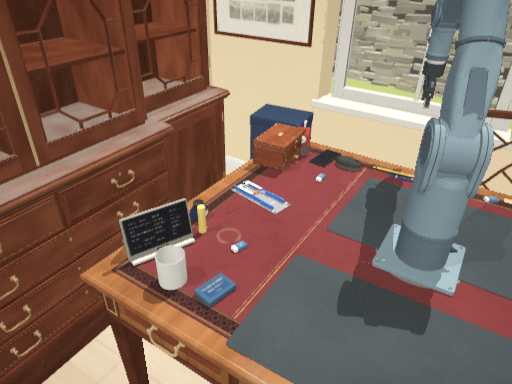

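Top view: the magazine is around px (265,185), with eraser A (left) at about (181,213) and eraser B (right) at about (340,224). I'll enlarge these areas.

```bash
python3 - <<'E'
import cv2,numpy as np
t=np.load('top0.npy')[:,:,::-1];s=np.load('side0.npy')[:,:,::-1]
f=lambda im,x,y,w,h,k:cv2.resize(im[y:y+h,x:x+w],None,fx=k,fy=k,interpolation=cv2.INTER_NEAREST)
a=f(t,240,146,50,75,8)
b=np.vstack([f(t,168,203,25,20,10),f(t,328,214,25,20,10)]);b=cv2.copyMakeBorder(b,0,200,0,0,0)
c=cv2.copyMakeBorder(a,0,0,0,0,0)
cv2.imwrite('pics/c1.png',np.hstack([c,b]))
E
```

```text
(no output)
```

View pics/c1.png

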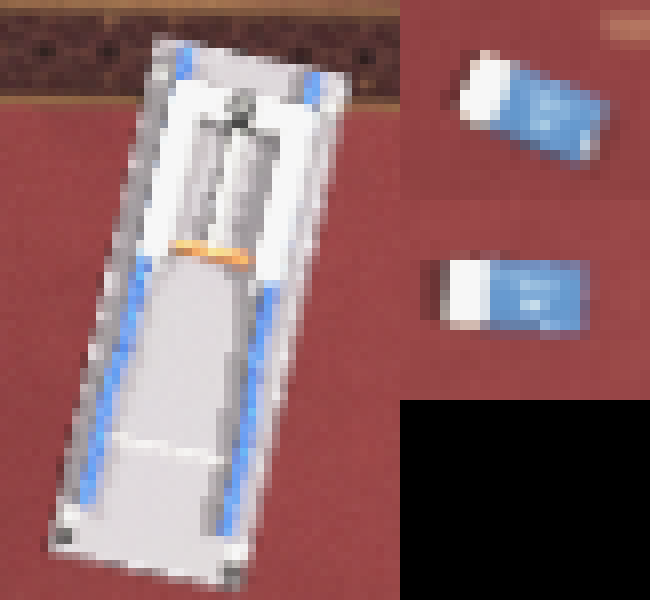

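The crop shows clear outlines. The plate corners are roughly at (48,550), (243,590), (350,72) and (155,35) in crop px, which is ×8 from (240,146). The white line runs (112,437)–(225,462), the orange follower is at (212,252), and both erasers are blue and white. Next I'll measure them.

```bash
cat >h.py <<'E'
import cv2,numpy as np
from cell import *
def ray(n,uv,z):
    p=camera_params(n);R=np.array(p['R']);c=-R.T@np.array(p['t']);uv=np.atleast_2d(uv).astype(float)
    d=np.c_[(uv[:,0]-p['cx'])/p['fx'],(uv[:,1]-p['cy'])/p['fy'],np.ones(len(uv))]@R
    return (c+d*((z-c[2])/d[:,2])[:,None])[:,:2]
def mask(im):
    i=im.astype(int);r,g,b=i[...,0],i[...,1],i[...,2]
    return ((g>r*0.75)&(np.maximum(g,b)>90)).astype(np.uint8)
def rect(n,im,box,z,k=8,m=None):
    x,y,w,h=box;c=cv2.resize(im[y:y+h,x:x+w],None,fx=k,fy=k,interpolation=cv2.INTER_CUBIC)
    m=mask(c) if m is None else m(c)
    cs,_=cv2.findContours(m,cv2.RETR_EXTERNAL,cv2.CHAIN_APPROX_NONE);c=max(cs,key=cv2.contourArea)[:,0]
    uv=(c+.5)/k-.5+[x,y];P=ray(n,uv,z)
    (cx,cy),(a,b),th=cv2.minAreaRect((P*1000).astype(np.float32))
    if a<b:a,b,th=b,a,th+90
    M=cv2.moments((P*1000).astype(np.float32))
    return np.round([cx,cy,a,b,(th+90)%180-90,M['m10']/M['m00'],M['m01']/M['m00']],1)
E
python3 - <<'E'
from h import *
t=np.load('top0.npy');s=np.load('side0.npy')
print('plate cx cy L W longaxis deg, centroid',rect('top',t,(240,161,50,62),.003), rect('top',t,(240,140,50,82),.003))
print('A',rect('top',t,(168,203,25,20),.012));print('B',rect('top',t,(328,214,25,20),.012))
print('As',rect('side',s,(228,236,22,18),.006));print('Bs',rect('side',s,(312,170,16,14),.006))
k=lambda x,y:(np.array([x,y])+.5)/8-.5+[240,146]
for nm,q,z in[('corners',[(48,550),(243,590),(350,72),(155,35)],.003),('line',[(112,437),(225,462)],.003),('orange',[(172,245),(250,258)],.012),('railfront',[(135,257),(285,285)],.0195)]:
    print(nm,(ray('top',[k(*p) for p in q],z)*1000).round(1).tolist())
E
```

```text
plate cx cy L W longaxis deg, centroid [541.5 -17.2 197.6  82.6 -12.  537.7 -17. ] [551.3 -20.  218.1  85.3 -12.  551.8 -19.3]
A [457.1 251.2  48.3  24.6  69.2 457.1 251.2]
B [ 426.2 -258.8   46.9   24.1   87.1  426.1 -259.3]
As [458.4 252.2  53.3  36.3  69.1 458.2 252.2]
Bs [ 426.8 -259.3   70.4   31.   -89.7  426.6 -259.7]
corners [[454.4, 42.1], [438.2, -36.9], [649.7, -81.2], [665.0, -1.4]]
line [[500.2, 16.2], [490.1, -29.8]]
orange [[577.8, -8.2], [572.5, -39.8]]
railfront [[572.2, 6.9], [560.8, -53.6]]
```

```bash
cat >go.py <<'E'
# usage: go.py x y z(mm) yaw(deg of tool x): prints rz, shift cm in present tool axes
import sys,numpy as np
from scipy.spatial.transform import Rotation as Ro
from cell import read_state
s=read_state();R=Ro.from_quat(s['orientation']);p=np.array(s['position'])
print('pos',(p*1e3).round(1),'yaw',np.degrees(np.arctan2(*R.as_matrix()[:2,0][::-1])).round(1),'F',np.round(s['force'],1),'gap',round(s['finger_gap'],3),'t',round(s['time'],2))
a=list(map(float,sys.argv[1:]))
for i in range(0,len(a),4):
    T=Ro.from_euler('z',a[i+3],degrees=True)*Ro.from_euler('x',180,degrees=True)
    print((R.inv()*T).as_rotvec(degrees=True).round(2),(R.inv().apply(np.array(a[i:i+3])/1e3-p)*100).round(2))
E
python3 -m pendant '{"plan":[0,0,-30,45.5,-42,3,0.4,0,0,-30,45.5,-42,3,0.4,0,0,-30,45.5,-42,3,0.4,0,0,-30,45.5,-42,3,0.4,0,0,-30,45.5,-42,3,0.4,0,0,-30,45.5,-42,3,0.4,0,0,-30,45.5,-42,3,0.4,0,0,-30,45.5,-42,3,0.4,0,0,-30,45.5,-42,3,0.4,0,0,-30,45.5,-42,3,0.4,0,0,-30,45.5,-42,3,0.4,0,0,-30,45.5,-42,3,0.4,0,0,-30,45.5,-42,3,0.4,0,0,-30,45.5,-42,3,0.4,0,0,-30,45.5,-42,3,0.4,0,0,-30,45.5,-42,3,0.4]}'
python3 go.py 457.5 251.5 80 69.2
```

```text
time: 1.43
position: [0.5034, -0.0908, 0.2014]
orientation: [0.92, 0.392, 0.002, -0.002]
force: [-0.2, 0.4, 0.4]
finger_gap: 0.6
gripper_force: 0.0
pos [503.4 -90.8 201.4] yaw 46.2 F [-0.2  0.4  0.4] gap 0.6 t 1.43
[ -0.    -0.31 -23.01] [ 21.46 -27.    12.28]
```

```bash
python3 -m pendant '{"plan":[0,0,-23,21.5,-27,8,0.4,0,0,-23,21.5,-27,8,0.4,0,0,-23,21.5,-27,8,0.4,0,0,-23,21.5,-27,8,0.4,0,0,-23,21.5,-27,8,0.4,0,0,-23,21.5,-27,8,0.4,0,0,-23,21.5,-27,8,0.4,0,0,-23,21.5,-27,8,0.4,0,0,-23,21.5,-27,12.3,0.4,0,0,-23,21.5,-27,12.3,0.4,0,0,-23,21.5,-27,12.3,0.4,0,0,-23,21.5,-27,12.3,0.4,0,0,-23,21.5,-27,12.3,0.4]}'
python3 go.py 457.5 251.5 4 69.2
```

```text
time: 2.52
position: [0.4589, 0.2415, 0.0792]
orientation: [0.827, 0.562, 0.0, 0.001]
force: [0.5, 0.5, 0.2]
finger_gap: 0.602
gripper_force: 0.0
pos [458.9 241.5  79.2] yaw 68.4 F [0.5 0.5 0.2] gap 0.602 t 2.52
[ 0.08  0.01 -0.77] [ 0.88 -0.51  7.52]
```

```bash
python3 -m pendant '{"plan":[0,0,-0.8,0.9,-0.5,0,0.4,0,0,-0.8,0.9,-0.5,0,0.4,0,0,-0.8,0.9,-0.5,0,0.4,0,0,-0.8,0.9,-0.5,0,0.4]}'
python3 go.py 457.5 251.5 4 69.2
```

```text
time: 2.85
position: [0.4568, 0.2532, 0.0789]
orientation: [0.822, 0.569, 0.0, 0.0]
force: [-0.1, 0.4, -0.3]
finger_gap: 0.601
gripper_force: 0.0
pos [456.8 253.2  78.9] yaw 69.4 F [-0.1  0.4 -0.3] gap 0.601 t 2.85
[ 0.04 -0.03  0.16] [-0.14  0.12  7.49]
```

```bash
python3 -m pendant '{"plan":[0,0,0,-0.1,0.1,3,0.4,0,0,0,-0.1,0.1,6,0.4,0,0,0,-0.1,0.1,7,0.4,0,0,0,-0.1,0.1,7.4,0.4,0,0,0,-0.1,0.1,7.4,0.4,0,0,0,-0.1,0.1,7.4,0.4,0,0,0,-0.1,0.1,7.4,1,0,0,0,-0.1,0.1,7.4,1,0,0,0,-0.1,0.1,7.4,1,0,0,0,-0.1,0.1,7.4,1,0,0,0,-0.1,0.1,7.4,1,0,0,0,-0.1,0.1,7.4,1]}'
python3 go.py 495.3 -7.2 80 78.1
```

```text
time: 3.85
position: [0.4577, 0.2524, 0.0056]
orientation: [0.822, 0.569, 0.001, 0.0]
force: [-0.6, -1.7, 7.5]
finger_gap: 0.221
gripper_force: 58.8
pos [457.7 252.4   5.6] yaw 69.4 F [-0.6 -1.7  7.5] gap 0.221 t 3.85
[ 0.09 -0.06 -8.74] [-22.96  12.68  -7.45]
```

```bash
python3 -m pendant '{"plan":[0,0,0,0,0,-3,1,0,0,0,0,0,-7.5,1,0,0,-8.7,-10,6,-7.5,1,0,0,-8.7,-23,12.7,-7.5,1,0,0,-8.7,-23,12.7,-7.5,1,0,0,-8.7,-23,12.7,-7.5,1,0,0,-8.7,-23,12.7,-7.5,1,0,0,-8.7,-23,12.7,-7.5,1,0,0,-8.7,-23,12.7,-7.5,1,0,0,-8.7,-23,12.7,-7.5,1,0,0,-8.7,-23,12.7,-7.5,1,0,0,-8.7,-23,12.7,-7.5,1,0,0,-8.7,-23,12.7,-7.5,1]}'
python3 go.py 495.3 -7.2 20 78.1
python3 - <<'E'
from h import *
s=read_camera('side');t=read_camera('top')
a=cv2.resize(s[130:230,220:330,::-1],None,fx=5,fy=5);b=cv2.resize(t[150:230,235:285,::-1],(250,500*4//5+100))
cv2.imwrite('pics/s1.png',np.hstack([a,b]))
E
```

```text
time: 4.93
position: [0.4947, -0.0058, 0.0796]
orientation: [0.776, 0.631, 0.0, -0.0]
force: [-0.4, 0.2, -0.6]
finger_gap: 0.218
gripper_force: 59.1
pos [494.7  -5.8  79.6] yaw 78.2 F [-0.4  0.2 -0.6] gap 0.218 t 4.93
[ 0.01 -0.06  0.15] [-0.13  0.08  5.96]
```

View pics/s1.png

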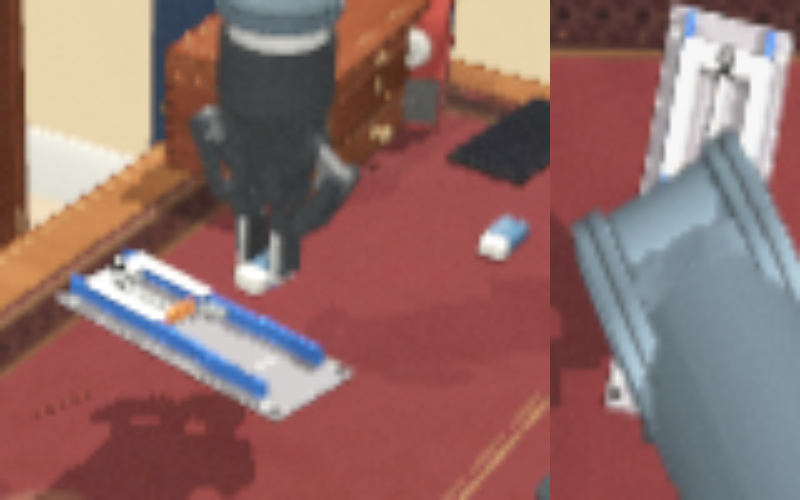

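The eraser is held level between the fingertips over the chute (side crop about (260,270)). Next I'll lower it to just above the floor.

```bash
python3 -m pendant '{"plan":[0,0,0,-0.1,0.1,3,1,0,0,0,-0.1,0.1,5,1,0,0,0,-0.1,0.1,6,1,0,0,0,-0.1,0.1,6.5,1,0,0,0,-0.1,0.1,6.8,1,0,0,0,-0.1,0.1,6.8,1,0,0,0,-0.1,0.1,6.8,1]}'
python3 go.py 495.3 -7.2 9 78.1
```

```text
time: 5.62
position: [0.4961, -0.0089, 0.012]
orientation: [0.777, 0.63, 0.0, 0.0]
force: [0.1, -0.0, -0.0]
finger_gap: 0.225
gripper_force: 59.1
pos [496.1  -8.9  12. ] yaw 78.1 F [ 0.1 -0.  -0. ] gap 0.225 t 5.62
[ 0.06 -0.02 -0.01] [ 0.15 -0.12  0.29]
```

```bash
python3 -m pendant '{"plan":[0,0,0,0.1,-0.1,0.1,1,0,0,0,0.1,-0.1,0.2,1,0,0,0,0.1,-0.1,0.2,1]}'; python3 -m pendant '{"plan":[0,0,0,0,0,0.05,1,0,0,0,0,0,0.05,1,0,0,0,0,0,0.05,1]}'
python3 go.py 495.3 -7.2 9 78.1
```

```text
time: 5.87
position: [0.4949, -0.0079, 0.0096]
orientation: [0.777, 0.63, 0.0, 0.0]
force: [0.1, 0.8, -0.1]
finger_gap: 0.219
gripper_force: 59.1
time: 6.12
position: [0.4948, -0.008, 0.0088]
orientation: [0.777, 0.63, 0.0, 0.0]
force: [0.0, 0.4, -0.5]
finger_gap: 0.214
gripper_force: 59.1
pos [494.8  -8.    8.8] yaw 78.1 F [ 0.   0.4 -0.5] gap 0.214 t 6.12
[ 0.    0.   -0.03] [ 0.09  0.03 -0.02]
```

```bash
python3 -m pendant '{"plan":[0,0,0,0,0,0.05,1,0,0,0,0,0,0.05,1,0,0,0,0,0,0.05,0.55,0,0,0,0,0,0.05,0.55,0,0,0,0,0,0.05,0.55,0,0,0,0,0,0.05,0.55,0,0,0,0,0,-2,0.55,0,0,0,0,0,-4,0.55,0,0,0,0,-3.5,-5,1,0,0,0,0,-3.5,-5,1,0,0,0,0,-3.5,-5,1,0,0,0,0,-3.5,-5,1,0,0,0,0,-3.5,-5,1]}'
python3 go.py 464 -0.6 9 78.1
python3 - <<'E'
from h import *
s=read_camera('side')
cv2.imwrite('pics/s2.png',cv2.resize(s[160:220,225:305,::-1],None,fx=8,fy=8))
E
```

```text
time: 7.2
position: [0.4614, -0.0008, 0.0586]
orientation: [0.777, 0.63, 0.0, 0.0]
force: [-0.0, 0.4, 0.5]
finger_gap: -0.005
gripper_force: 0.0
pos [461.4  -0.8  58.6] yaw 78.1 F [-0.   0.4  0.5] gap -0.005 t 7.2
[ 0.04 -0.02 -0.05] [0.07 0.25 4.96]
```

View pics/s2.png

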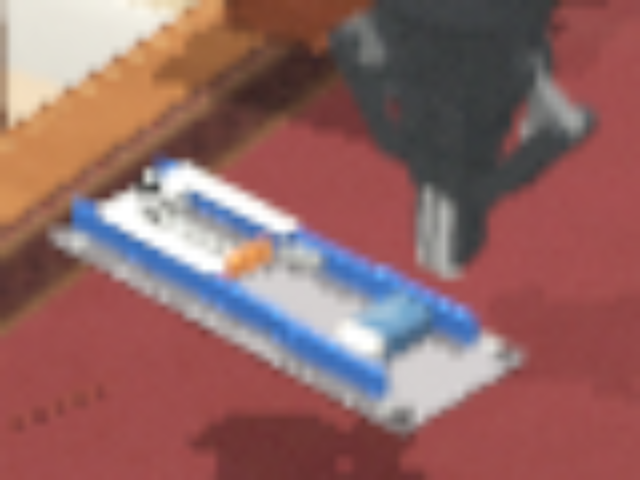

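The eraser lies flat and crosswise on the line, and the shut fingers are behind it. I'll go down and push part way, then continue by feel.

```bash
python3 -m pendant '{"plan":[0,0,0,0.07,0,2.5,1,0,0,0,0.07,0,4.2,1,0,0,0,0.07,0,5,1,0,0,0,0.07,0,5.05,1,0,0,0,0.07,0,5.05,1]}'
python3 -m pendant '{"plan":[0,0,0,0,0.5,0,1,0,0,0,0,1,0,1,0,0,0,0,1.4,0,1,0,0,0,0,1.8,0,1,0,0,0,0,2.2,0,1,0,0,0,0,2.6,0,1,0,0,0,0,3,0,1,0,0,0,0,3.4,0,1,0,0,0,0,3.8,0,1,0,0,0,0,4.2,0,1,0,0,0,0,4.5,0,1,0,0,0,0,4.5,0,1]}'
python3 go.py 495.3 -7.2 8 78.1
python3 -m pendant '{"plan":[0,0,0,0,0.3,0,1,0,0,0,0,0.6,0,1,0,0,0,0,0.9,0,1,0,0,0,0,1.2,0,1,0,0,0,0,1.5,0,1,0,0,0,0,1.5,0,1]}'
python3 go.py 495.3 -7.2 8 78.1
```

```text
time: 7.67
position: [0.4607, 0.0001, 0.008]
orientation: [0.777, 0.63, -0.0, -0.0]
force: [-0.1, 0.0, 0.1]
finger_gap: 0.002
gripper_force: 0.0
time: 8.67
position: [0.5047, -0.0093, 0.0085]
orientation: [0.777, 0.63, -0.0, -0.0]
force: [-2.5, 0.8, 6.6]
finger_gap: -0.003
gripper_force: 3.5
pos [504.7  -9.3   8.5] yaw 78.1 F [-2.5  0.8  6.6] gap -0.003 t 8.67
[-0.04  0.01 -0.02] [ 0.01 -0.96  0.05]
time: 9.17
position: [0.5193, -0.0123, 0.0086]
orientation: [0.777, 0.63, -0.0, -0.0]
force: [-2.9, 0.9, 6.9]
finger_gap: -0.001
gripper_force: 3.6
pos [519.3 -12.3   8.6] yaw 78.1 F [-2.9  0.9  6.9] gap -0.001 t 9.17
[-0.05  0.01 -0.02] [ 0.   -2.45  0.06]
```

```bash
python3 -m pendant '{"plan":[0,0,0,0,0,-0.1,1,0,0,0,0,0,-0.1,1,0,0,0,0,0,-0.1,1]}'
python3 - <<'E'
from h import *
s=read_camera('side')
cv2.imwrite('pics/s3.png',cv2.resize(s[160:220,225:305,::-1],None,fx=8,fy=8))
E
```

```text
time: 9.42
position: [0.5196, -0.0125, 0.0093]
orientation: [0.777, 0.63, 0.0, 0.0]
force: [0.2, -0.2, -0.1]
finger_gap: -0.001
gripper_force: 0.0
```

View pics/s3.png

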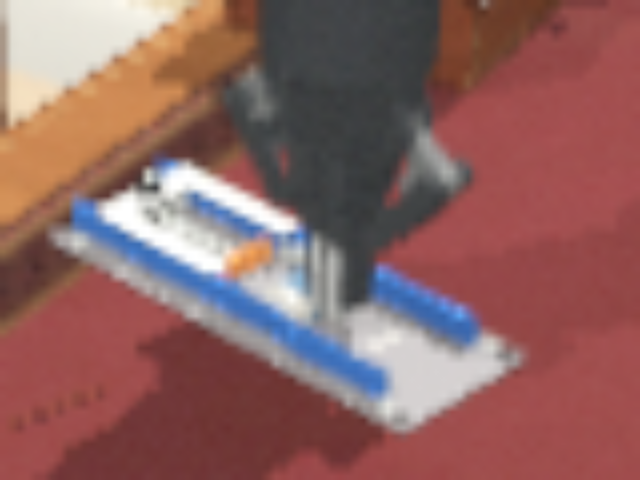

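The eraser is square, just ahead of the fingers. The earlier force came from the fingertips rubbing the floor, and it's gone now that they're raised 1 mm.

```bash
for i in 1; do
python3 -m pendant '{"plan":[0,0,0,0,0.25,0,1,0,0,0,0,0.5,0,1,0,0,0,0,0.5,0,1]}'
python3 -m pendant '{"plan":[0,0,0,0,0.25,0,1,0,0,0,0,0.5,0,1,0,0,0,0,0.5,0,1]}'
python3 -m pendant '{"plan":[0,0,0,0,0.25,0,1,0,0,0,0,0.5,0,1,0,0,0,0,0.5,0,1]}'
python3 -m pendant '{"plan":[0,0,0,0,0.25,0,1,0,0,0,0,0.5,0,1,0,0,0,0,0.5,0,1]}'
python3 -m pendant '{"plan":[0,0,0,0,0.25,0,1,0,0,0,0,0.5,0,1,0,0,0,0,0.5,0,1]}'
python3 -m pendant '{"plan":[0,0,0,0,0.25,0,1,0,0,0,0,0.5,0,1,0,0,0,0,0.5,0,1]}'
done | grep -E 'pos|^force'
```

```text
position: [0.525, -0.0136, 0.0093]
force: [0.2, -0.3, 0.8]
position: [0.5298, -0.0146, 0.0093]
force: [-0.1, 0.2, 0.3]
position: [0.5337, -0.0155, 0.0091]
force: [-2.3, 0.8, -0.0]
position: [0.5397, -0.0168, 0.0093]
force: [-0.2, 0.0, 0.3]
position: [0.5448, -0.0178, 0.0094]
force: [-0.7, 0.1, 1.0]
position: [0.5487, -0.0186, 0.0092]
force: [-1.5, 0.3, 1.2]
```

```bash
for i in 1; do
python3 -m pendant '{"plan":[0,0,0,0,0.2,0,1,0,0,0,0,0.4,0,1]}'
python3 -m pendant '{"plan":[0,0,0,0,0.2,0,1,0,0,0,0,0.4,0,1]}'
python3 -m pendant '{"plan":[0,0,0,0,0.2,0,1,0,0,0,0,0.4,0,1]}'
python3 -m pendant '{"plan":[0,0,0,0,0.2,0,1,0,0,0,0,0.4,0,1]}'
done | grep -E 'pos|^force'
```

```text
position: [0.5519, -0.0193, 0.0092]
force: [-4.6, 1.0, 2.2]
position: [0.5564, -0.0202, 0.0092]
force: [-4.2, 1.3, 2.2]
position: [0.5606, -0.0211, 0.0092]
force: [-2.8, 0.9, 1.9]
position: [0.5645, -0.0219, 0.0092]
force: [-3.6, 1.8, 1.6]
```

```bash
for i in 1; do
python3 -m pendant '{"plan":[0,0,0,0,0.1,0,1,0,0,0,0,0.2,0,1]}'
python3 -m pendant '{"plan":[0,0,0,0,0.1,0,1,0,0,0,0,0.2,0,1]}'
done | grep -E 'pos|^force'
python3 - <<'E'
from h import *
s=read_camera('side');t=read_camera('top')
cv2.imwrite('pics/s4.png',cv2.resize(s[160:220,225:305,::-1],None,fx=8,fy=8,interpolation=cv2.INTER_CUBIC))
E
```

```text
position: [0.5668, -0.0225, 0.0093]
force: [-3.1, 1.5, 0.1]
position: [0.5686, -0.0228, 0.0093]
force: [-2.5, 0.6, 1.0]
```

View pics/s4.png

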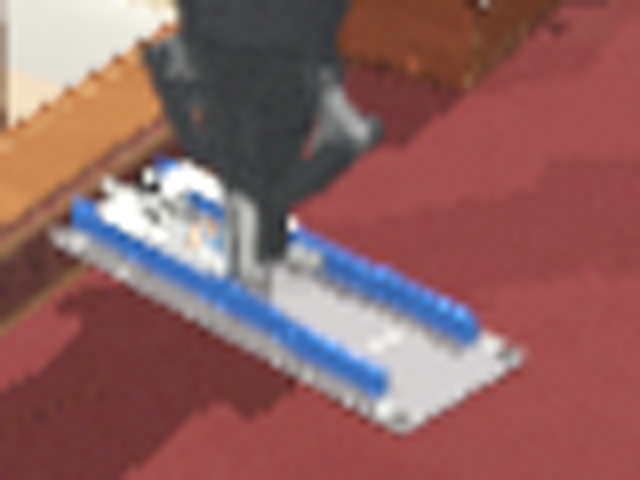

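The fingers are entering the rails and the follower is being pushed back. I'll continue in small steps.

```bash
for i in 1; do
python3 -m pendant '{"plan":[0,0,0,0,0.1,0,1,0,0,0,0,0.15,0,1]}'
python3 -m pendant '{"plan":[0,0,0,0,0.1,0,1,0,0,0,0,0.15,0,1]}'
python3 -m pendant '{"plan":[0,0,0,0,0.1,0,1,0,0,0,0,0.15,0,1]}'
done | grep -E 'pos|^force'
```

```text
position: [0.5698, -0.0231, 0.0093]
force: [-2.8, -0.3, -0.5]
position: [0.5713, -0.0234, 0.0093]
force: [-2.8, -0.1, 0.4]
position: [0.5728, -0.0237, 0.0093]
force: [-2.9, 1.5, 0.1]
```

```bash
for i in 1; do
python3 -m pendant '{"plan":[0,0,0,0,0.1,0,1,0,0,0,0,0.1,0,1]}'
python3 -m pendant '{"plan":[0,0,0,0,0.1,0,1,0,0,0,0,0.1,0,1]}'
done | grep -E 'pos|^force'
```

```text
position: [0.5739, -0.0239, 0.0093]
force: [-2.6, 0.0, 0.1]
position: [0.5747, -0.0241, 0.0093]
force: [-1.7, 1.0, 0.1]
```

```bash
for i in 1; do
python3 -m pendant '{"plan":[0,0,0,0,0.08,0,1,0,0,0,0,0.08,0,1]}'
python3 -m pendant '{"plan":[0,0,0,0,0.08,0,1,0,0,0,0,0.08,0,1]}'
done | grep -E 'pos|^force'
```

```text
position: [0.5755, -0.0243, 0.0093]
force: [-2.4, -0.6, 0.3]
position: [0.5763, -0.0245, 0.0093]
force: [-3.0, -0.1, -0.6]
```

```bash
for i in 1; do
python3 -m pendant '{"plan":[0,0,0,0,0.08,0,1,0,0,0,0,0.08,0,1]}'
python3 -m pendant '{"plan":[0,0,0,0,0.08,0,1,0,0,0,0,0.08,0,1]}'
done | grep -E 'pos|^force'
```

```text
position: [0.5771, -0.0246, 0.0093]
force: [-2.5, 0.7, 0.1]
position: [0.5779, -0.0248, 0.0093]
force: [-2.4, 0.4, -1.0]
```

```bash
for i in 1; do
python3 -m pendant '{"plan":[0,0,0,0,0.08,0,1,0,0,0,0,0.08,0,1]}'
python3 -m pendant '{"plan":[0,0,0,0,0.08,0,1,0,0,0,0,0.08,0,1]}'
done | grep -E 'pos|^force'
```

```text
position: [0.5786, -0.025, 0.0093]
force: [-4.6, 1.2, -0.0]
position: [0.5795, -0.0251, 0.0093]
force: [-2.2, 0.7, -0.3]
```

```bash
for i in 1; do
python3 -m pendant '{"plan":[0,0,0,0,0.08,0,1,0,0,0,0,0.08,0,1]}'
python3 -m pendant '{"plan":[0,0,0,0,0.08,0,1,0,0,0,0,0.08,0,1]}'
done | grep -E 'pos|^force'
```

```text
position: [0.5802, -0.0253, 0.0093]
force: [-3.4, 0.8, 0.6]
position: [0.581, -0.0255, 0.0093]
force: [-3.0, 0.4, -0.2]
```

```bash
for i in 1; do
python3 -m pendant '{"plan":[0,0,0,0,0.08,0,1,0,0,0,0,0.08,0,1]}'
python3 -m pendant '{"plan":[0,0,0,0,0.08,0,1,0,0,0,0,0.08,0,1]}'
done | grep -E 'pos|^force'
```

```text
position: [0.5818, -0.0257, 0.0093]
force: [-3.3, -0.1, -0.1]
position: [0.5826, -0.0258, 0.0093]
force: [-4.1, 0.4, 0.7]
```

```bash
for i in 1; do
python3 -m pendant '{"plan":[0,0,0,0,0.08,0,1,0,0,0,0,0.08,0,1]}'
python3 -m pendant '{"plan":[0,0,0,0,0.08,0,1,0,0,0,0,0.08,0,1]}'
done | grep -E 'pos|^force'
```

```text
position: [0.5834, -0.026, 0.0093]
force: [-3.3, 0.4, -0.4]
position: [0.5841, -0.0261, 0.0093]
force: [-3.9, -0.0, -0.8]
```

```bash
for i in 1; do
python3 -m pendant '{"plan":[0,0,0,0,0.08,0,1,0,0,0,0,0.08,0,1]}'
python3 -m pendant '{"plan":[0,0,0,0,0.08,0,1,0,0,0,0,0.08,0,1]}'
done | grep -E 'pos|^force'
```

```text
position: [0.5849, -0.0263, 0.0093]
force: [-3.6, -0.4, -0.1]
position: [0.5857, -0.0265, 0.0093]
force: [-4.0, 0.1, 0.1]
```

```bash
for i in 1; do
python3 -m pendant '{"plan":[0,0,0,0,0.08,0,1,0,0,0,0,0.08,0,1]}'
python3 -m pendant '{"plan":[0,0,0,0,0.08,0,1,0,0,0,0,0.08,0,1]}'
done | grep -E 'pos|^force'
```

```text
position: [0.5865, -0.0266, 0.0093]
force: [-3.5, 0.3, 0.4]
position: [0.5873, -0.0268, 0.0093]
force: [-3.9, 0.1, -0.7]
```

```bash
for i in 1; do
python3 -m pendant '{"plan":[0,0,0,0,0.08,0,1,0,0,0,0,0.08,0,1]}'
python3 -m pendant '{"plan":[0,0,0,0,0.08,0,1,0,0,0,0,0.08,0,1]}'
done | grep -E 'pos|^force'
```

```text
position: [0.588, -0.027, 0.0093]
force: [-4.1, -0.4, 0.7]
position: [0.5883, -0.027, 0.0092]
force: [-4.9, 0.0, 1.1]
```

```bash
python3 -m pendant '{"plan":[0,0,0,0,0.08,0,1,0,0,0,0,0.08,0,1]}'| grep -E 'pos|^force'
```

```text
position: [0.5883, -0.027, 0.0092]
force: [-6.8, 0.2, 2.5]
```

```bash
python3 -m pendant '{"plan":[0,0,0,0,0.1,0,1,0,0,0,0,0.1,0,1]}'| grep -E 'pos|^force';python3 -m pendant '{"plan":[0,0,0,0,0.1,0,1,0,0,0,0,0.1,0,1]}'| grep -E 'pos|^force'
```

```text
position: [0.5884, -0.027, 0.0091]
force: [-9.0, -0.2, 5.9]
position: [0.5885, -0.0271, 0.009]
force: [-12.5, 0.6, 9.8]
```

It firmed up at TCP magazine x ≈ 95 mm, matching follower contact at ~53 and the snap at ~72. Now I'll retract, lift and inspect.

```bash
python3 -m pendant '{"plan":[0,0,0,0,-0.5,0,1,0,0,0,0,-1,0,1,0,0,0,0,-1.5,0,1,0,0,0,0,-2.2,0,1,0,0,0,0,-3,0,1,0,0,0,0,-4,0,1,0,0,0,0,-5.5,0,1,0,0,0,0,-6,0,1,0,0,0,0,-6,-4,1,0,0,0,0,-6,-8,1,0,0,0,-14,-10,-11,0.4,0,0,0,-14,-10,-11,0.4,0,0,0,-14,-10,-11,0.4,0,0,0,-14,-10,-11,0.4,0,0,0,-14,-10,-11,0.4]}' | grep -E 'pos|^force|time'
python3 go.py 426.5 -259 80 87.5
python3 - <<'E'
from h import *
s=read_camera('side');t=read_camera('top')
np.save('t1.npy',t)
a=cv2.resize(s[165:215,228:288,::-1],None,fx=7,fy=7,interpolation=cv2.INTER_CUBIC);b=cv2.resize(t[148:222,240:290,::-1],(236,350),interpolation=cv2.INTER_CUBIC)
cv2.imwrite('pics/s5.png',np.hstack([a,b]))
print('B',rect('top',t,(328,214,25,20),.012))
E
```

```text
time: 17.65
position: [0.4627, -0.1502, 0.1201]
force: [1.2, -0.4, -1.3]
pos [ 462.7 -150.2  120.1] yaw 77.6 F [ 1.2 -0.4 -1.3] gap 0.603 t 17.65
[ 0.04  0.23 -9.9 ] [-11.39  -1.21   4.06]
B [ 424.7 -262.1   80.2   63.9  -90.   424.1 -259.8]
```

View pics/s5.png

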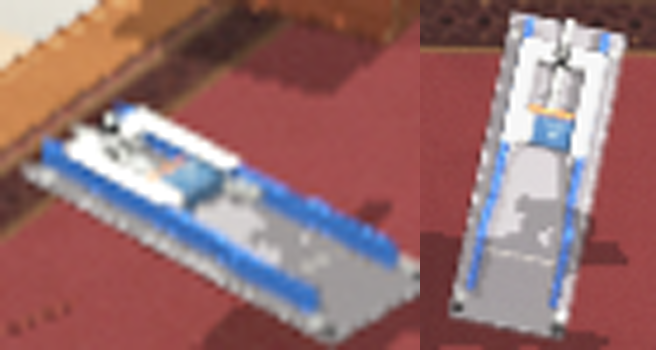

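The first eraser sits in the carriage against the follower, held by the lips. Next is eraser B.

```bash
python3 -m pendant '{"plan":[0,0,-9.9,-11.4,-1.2,0,0.4,0,0,-9.9,-11.4,-1.2,0,0.4,0,0,-9.9,-11.4,-1.2,0,0.4,0,0,-9.9,-11.4,-1.2,2,0.4,0,0,-9.9,-11.4,-1.2,4,0.4,0,0,-9.9,-11.4,-1.2,4,0.4,0,0,-9.9,-11.4,-1.2,4,0.4]}' | grep -E 'pos|^force'
python3 go.py 426.5 -259 6.5 87.5
```

```text
position: [0.4301, -0.251, 0.0788]
force: [0.3, -0.0, 1.1]
pos [ 430.1 -251.    78.8] yaw 88.1 F [ 0.3 -0.   1.1] gap 0.598 t 18.33
[-0.04 -0.11  0.64] [-0.83 -0.33  7.23]
```

```bash
python3 -m pendant '{"plan":[0,0,0.5,-0.8,-0.3,1,0.4,0,0,0.5,-0.8,-0.3,3,0.4,0,0,0.5,-0.8,-0.3,4,0.4,0,0,0.5,-0.8,-0.3,4,0.4]}' | grep -E 'pos|^force'
python3 go.py 426.5 -259 6.5 87.5
```

```text
position: [0.4253, -0.2602, 0.0379]
force: [-0.2, 0.7, 1.1]
pos [ 425.3 -260.2   37.9] yaw 87.5 F [-0.2  0.7  1.1] gap 0.599 t 18.67
[-0.13 -0.07  0.01] [0.12 0.12 3.14]
```

```bash
python3 -m pendant '{"plan":[0,0,0,0.1,0.1,2,0.4,0,0,0,0.1,0.1,3,0.4,0,0,0,0.1,0.1,3.15,0.4,0,0,0,0.1,0.1,3.15,0.4,0,0,0,0.1,0.1,3.15,1,0,0,0,0.1,0.1,3.15,1,0,0,0,0.1,0.1,3.15,1,0,0,0,0.1,0.1,3.15,1,0,0,0,0.1,0.1,3.15,1,0,0,0,0.1,0.1,3.15,1]}' | grep -E 'pos|^force|g'
python3 go.py 495.3 -7.2 80 78.1
```

```text
position: [0.4277, -0.2603, 0.0088]
force: [-1.3, 1.1, 6.8]
finger_gap: 0.212
gripper_force: 58.5
pos [ 427.7 -260.3    8.8] yaw 87.5 F [-1.3  1.1  6.8] gap 0.212 t 19.5
[0.06 0.04 9.37] [25.58  5.65 -7.13]
```

```bash
python3 -m pendant '{"plan":[0,0,0,0,0,-3,1,0,0,0,0,0,-7.2,1,0,0,9.4,10,2,-7.2,1,0,0,9.4,25.6,5.7,-7.2,1,0,0,9.4,25.6,5.7,-7.2,1,0,0,9.4,25.6,5.7,-7.2,1,0,0,9.4,25.6,5.7,-7.2,1,0,0,9.4,25.6,5.7,-7.2,1,0,0,9.4,25.6,5.7,-7.2,1,0,0,9.4,25.6,5.7,-7.2,1,0,0,9.4,25.6,5.7,-7.2,1,0,0,9.4,25.6,5.7,-7.2,1,0,0,9.4,25.6,5.7,-7.2,1]}'
python3 go.py 494.5 -7.2 13 78.1
python3 - <<'E'
from h import *
s=read_camera('side')
cv2.imwrite('pics/s6.png',cv2.resize(s[130:220,225:315,::-1],None,fx=6,fy=6,interpolation=cv2.INTER_CUBIC))
E
```

```text
time: 20.58
position: [0.4949, -0.0087, 0.0797]
orientation: [0.778, 0.629, -0.001, 0.0]
force: [0.5, 0.7, -0.3]
finger_gap: 0.211
gripper_force: 58.8
pos [494.9  -8.7  79.7] yaw 77.9 F [ 0.5  0.7 -0.3] gap 0.211 t 20.58
[-0.02  0.07 -0.18] [ 0.15 -0.07  6.67]
```

View pics/s6.png

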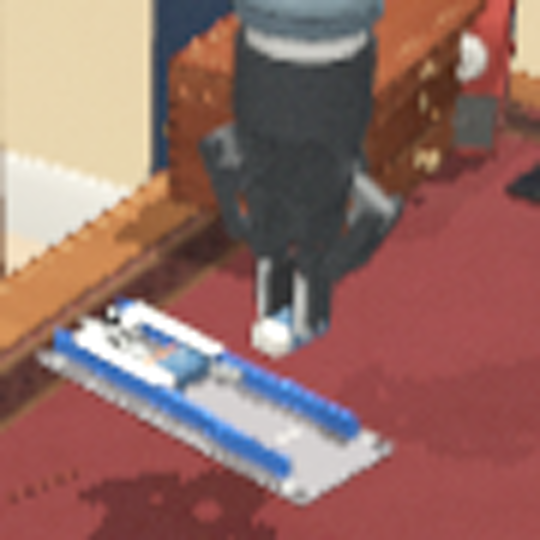

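B is held level (about (275,335) in the crop), and eraser A stays in behind the lips.

```bash
python3 -m pendant '{"plan":[0,0,0,0,0,3,1,0,0,0,0,0,5,1,0,0,0,0,0,6,1,0,0,0,0,0,6.5,1,0,0,0,0,0,6.6,1,0,0,0,0,0,6.6,1,0,0,0,0,0,6.6,1]}'| grep -E 'pos|^force|g'
python3 go.py 494.5 -7.2 12 78.1
```

```text
position: [0.4961, -0.0067, 0.0146]
force: [0.2, -0.2, -0.4]
finger_gap: 0.213
gripper_force: 58.8
pos [496.1  -6.7  14.6] yaw 78.1 F [ 0.2 -0.2 -0.4] gap 0.213 t 21.22
[ 0.08 -0.02 -0.04] [-0.08 -0.15  0.26]
```

```bash
python3 -m pendant '{"plan":[0,0,0,-0.05,-0.1,0.1,1,0,0,0,-0.05,-0.1,0.2,1,0,0,0,-0.05,-0.1,0.2,1,0,0,0,-0.05,-0.1,0.2,1]}'| grep -E 'pos|^force'
python3 -m pendant '{"plan":[0,0,0,0,0,0.05,1,0,0,0,0,0,0.05,1,0,0,0,0,0,0.05,1]}'| grep -E 'pos|^force'
```

```text
position: [0.4944, -0.007, 0.012]
force: [1.0, 0.3, -0.6]
position: [0.4944, -0.007, 0.0118]
force: [-1.2, -0.8, 6.8]
```

```bash
python3 -m pendant '{"plan":[0,0,0,0,0,0,0.55,0,0,0,0,0,0,0.55,0,0,0,0,0,0,0.55,0,0,0,0,0,0,0.55,0,0,0,0,0,-2,0.55,0,0,0,0,0,-4,0.55,0,0,0,0,-3.2,-4,1,0,0,0,0,-3.2,-4,1,0,0,0,0,-3.2,-4,1,0,0,0,0,-3.2,-4,1,0,0,0,0,-3.2,-4,1]}'| grep -E 'pos|^force|g'
python3 go.py 464 -0.6 9.4 78.1
python3 - <<'E'
from h import *
s=read_camera('side')
cv2.imwrite('pics/s7.png',cv2.resize(s[160:220,225:305,::-1],None,fx=8,fy=8,interpolation=cv2.INTER_CUBIC))
E
```

```text
position: [0.4639, -0.0005, 0.0512]
force: [0.5, 0.7, 0.7]
finger_gap: -0.0
gripper_force: 0.0
pos [463.9  -0.5  51.2] yaw 78.1 F [0.5 0.7 0.7] gap -0.0 t 22.72
[ 0.04 -0.02 -0.05] [-0.01  0.01  4.18]
```

View pics/s7.png

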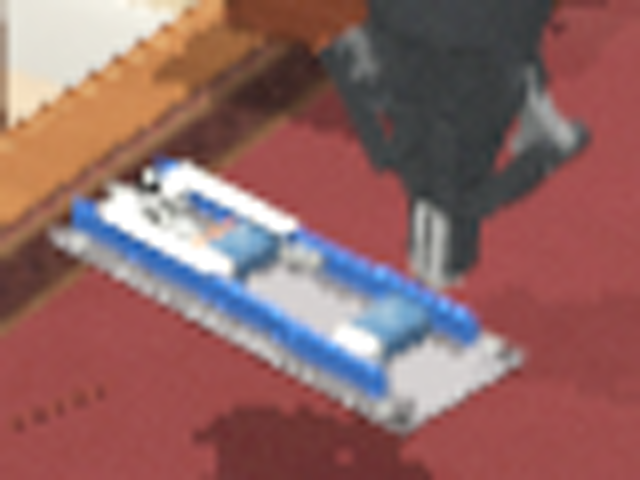

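B lies flat and crosswise on the line. Expected end of travel is TCP x ≈ 74 mm (95.2 − 21).

```bash
python3 -m pendant '{"plan":[0,0,0,0,0,2,1,0,0,0,0,0,3.5,1,0,0,0,0,0,4.1,1,0,0,0,0,0,4.15,1,0,0,0,0,0,4.15,1]}'| grep -E 'pos|^force'
python3 -m pendant '{"plan":[0,0,0,0,0.5,0,1,0,0,0,0,1,0,1,0,0,0,0,1.5,0,1,0,0,0,0,2,0,1,0,0,0,0,2.4,0,1,0,0,0,0,2.8,0,1,0,0,0,0,3.2,0,1,0,0,0,0,3.6,0,1,0,0,0,0,4,0,1,0,0,0,0,4.4,0,1,0,0,0,0,4.8,0,1,0,0,0,0,5.2,0,1,0,0,0,0,5.6,0,1,0,0,0,0,5.6,0,1]}'| grep -E 'pos|^force'
python3 go.py 545 -17.7 9.4 78.1
```

```text
position: [0.4631, -0.0003, 0.0097]
force: [-0.6, 0.9, 0.3]
position: [0.5189, -0.0122, 0.0099]
force: [-0.4, -0.6, -0.5]
pos [518.9 -12.2   9.9] yaw 78.1 F [-0.4 -0.6 -0.5] gap 0.0 t 24.35
[ 0.06 -0.02 -0.05] [-0.    2.67  0.05]
```

```bash
for i in 1; do
python3 -m pendant '{"plan":[0,0,0,0,0.3,0,1,0,0,0,0,0.6,0,1,0,0,0,0,0.9,0,1,0,0,0,0,1.2,0,1,0,0,0,0,1.2,0,1]}'
python3 -m pendant '{"plan":[0,0,0,0,0.3,0,1,0,0,0,0,0.6,0,1,0,0,0,0,0.9,0,1,0,0,0,0,1.2,0,1,0,0,0,0,1.2,0,1]}'
python3 -m pendant '{"plan":[0,0,0,0,0.2,0,1,0,0,0,0,0.3,0,1,0,0,0,0,0.3,0,1]}'
python3 -m pendant '{"plan":[0,0,0,0,0.2,0,1,0,0,0,0,0.3,0,1,0,0,0,0,0.3,0,1]}'
python3 -m pendant '{"plan":[0,0,0,0,0.2,0,1,0,0,0,0,0.3,0,1,0,0,0,0,0.3,0,1]}'
done| grep -E 'pos|^force'
```

```text
position: [0.5303, -0.0146, 0.0099]
force: [-0.1, -0.1, 0.4]
position: [0.5408, -0.017, 0.0095]
force: [-1.6, 0.4, -0.1]
position: [0.5446, -0.0176, 0.0098]
force: [-0.5, -0.2, 0.3]
position: [0.5467, -0.0184, 0.0095]
force: [-2.3, 0.3, -0.3]
position: [0.5501, -0.019, 0.0097]
force: [-3.5, 0.1, -0.7]
```

```bash
for i in 1; do
python3 -m pendant '{"plan":[0,0,0,0,0.1,0,1,0,0,0,0,0.2,0,1,0,0,0,0,0.2,0,1]}'
python3 -m pendant '{"plan":[0,0,0,0,0.1,0,1,0,0,0,0,0.2,0,1,0,0,0,0,0.2,0,1]}'
python3 -m pendant '{"plan":[0,0,0,0,0.1,0,1,0,0,0,0,0.2,0,1,0,0,0,0,0.2,0,1]}'
python3 -m pendant '{"plan":[0,0,0,0,0.1,0,1,0,0,0,0,0.2,0,1,0,0,0,0,0.2,0,1]}'
done| grep -E 'pos|^force'
```

```text
position: [0.5521, -0.0194, 0.0098]
force: [-2.6, -0.9, -0.4]
position: [0.5542, -0.0197, 0.0098]
force: [-3.4, -0.7, -0.1]
position: [0.5562, -0.0201, 0.0098]
force: [-4.8, -0.9, -0.5]
position: [0.5581, -0.0205, 0.0098]
force: [-4.1, -0.7, -0.7]
```

```bash
for i in 1; do
python3 -m pendant '{"plan":[0,0,0,0,0.1,0,1,0,0,0,0,0.15,0,1,0,0,0,0,0.15,0,1]}'
python3 -m pendant '{"plan":[0,0,0,0,0.1,0,1,0,0,0,0,0.15,0,1,0,0,0,0,0.15,0,1]}'
python3 -m pendant '{"plan":[0,0,0,0,0.1,0,1,0,0,0,0,0.15,0,1,0,0,0,0,0.15,0,1]}'
done| grep -E 'pos|^force'
```

```text
position: [0.5595, -0.0208, 0.0098]
force: [-3.9, -1.1, -0.3]
position: [0.5609, -0.0211, 0.0098]
force: [-3.4, -0.5, -0.3]
position: [0.5624, -0.0214, 0.0098]
force: [-4.2, -1.7, 0.3]
```

```bash
for i in 1; do
python3 -m pendant '{"plan":[0,0,0,0,0.1,0,1,0,0,0,0,0.1,0,1]}'
python3 -m pendant '{"plan":[0,0,0,0,0.1,0,1,0,0,0,0,0.1,0,1]}'
python3 -m pendant '{"plan":[0,0,0,0,0.1,0,1,0,0,0,0,0.1,0,1]}'
done| grep -E 'pos|^force'
```

```text
position: [0.5634, -0.0216, 0.0098]
force: [-4.6, -1.6, -1.0]
position: [0.5644, -0.0218, 0.0098]
force: [-4.9, -1.4, 0.0]
position: [0.5654, -0.022, 0.0098]
force: [-4.5, -0.2, -0.4]
```

```bash
for i in 1; do
python3 -m pendant '{"plan":[0,0,0,0,0.08,0,1,0,0,0,0,0.08,0,1]}'
python3 -m pendant '{"plan":[0,0,0,0,0.08,0,1,0,0,0,0,0.08,0,1]}'
done| grep -E 'pos|^force'
```

```text
position: [0.5665, -0.0221, 0.0099]
force: [-4.3, -0.9, -1.3]
position: [0.5672, -0.0224, 0.0099]
force: [-3.7, -0.1, 0.0]
```

```bash
for i in 1; do
python3 -m pendant '{"plan":[0,0,0,0,0.08,0,1,0,0,0,0,0.08,0,1]}'
python3 -m pendant '{"plan":[0,0,0,0,0.06,0,1,0,0,0,0,0.06,0,1]}'
done| grep -E 'pos|^force'
```

```text
position: [0.5676, -0.0226, 0.0097]
force: [-3.3, -1.5, -0.2]
position: [0.5676, -0.0227, 0.0096]
force: [-4.5, -1.5, 0.7]
```

```bash
for i in 1; do
python3 -m pendant '{"plan":[0,0,0,0,0.1,0,1,0,0,0,0,0.1,0,1]}'
python3 -m pendant '{"plan":[0,0,0,0,0.1,0,1,0,0,0,0,0.1,0,1]}'
done| grep -E 'pos|^force'
```

```text
position: [0.5677, -0.0229, 0.0093]
force: [-7.6, -0.0, 0.6]
position: [0.5678, -0.0229, 0.0093]
force: [-9.6, -1.0, 3.3]
```

```bash
for i in 1; do
python3 -m pendant '{"plan":[0,0,0,0,0.1,0,1,0,0,0,0,0.1,0,1]}'
python3 -m pendant '{"plan":[0,0,0,0,0.05,0,1,0,0,0,0,0.05,0,1]}'
done| grep -E 'pos|^force'
```

```text
position: [0.5679, -0.0229, 0.0093]
force: [-11.0, -0.7, 6.6]
position: [0.5679, -0.023, 0.0093]
force: [-13.6, 0.1, 7.8]
```

It bottomed at 74.2 mm with 13.6 N, just where predicted. I'll retract gently and look.

```bash
python3 -m pendant '{"plan":[0,0,0,0,-0.3,0,1,0,0,0,0,-0.6,0,1,0,0,0,0,-1,0,1,0,0,0,0,-1.5,0,1,0,0,0,0,-2.2,0,1,0,0,0,0,-3,0,1,0,0,0,0,-4,0,1,0,0,0,0,-4,-4,1,0,0,0,0,-4,-8,1,0,0,0,-16,-6,-12,1,0,0,0,-16,-6,-12,1,0,0,0,-16,-6,-12,1,0,0,0,-16,-6,-12,1,0,0,0,-16,-6,-12,1,0,0,0,-16,-6,-12,1]}' | grep -E 'pos|^force|time'
python3 - <<'E'
from h import *
s=read_camera('side');t=read_camera('top')
a=cv2.resize(s[165:215,228:288,::-1],None,fx=7,fy=7,interpolation=cv2.INTER_CUBIC);b=cv2.resize(t[148:222,240:290,::-1],(236,350),interpolation=cv2.INTER_CUBIC)
cv2.imwrite('pics/s8.png',np.hstack([a,b]))
E
```

```text
time: 30.77
position: [0.479, -0.1704, 0.1303]
force: [0.8, 0.9, 0.2]
```

View pics/s8.png

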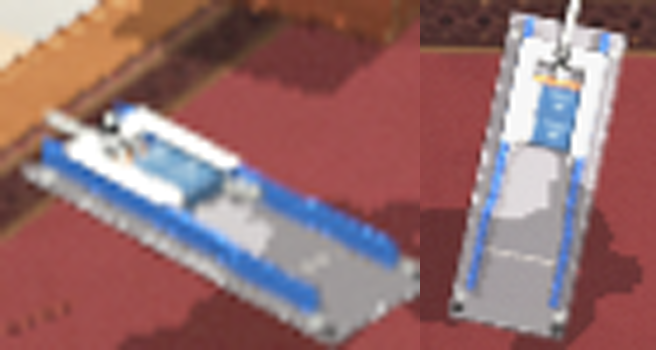

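Both erasers sit stacked under the rails. The rear one rests at the same place where the first one did, the lips are closed behind it, and the robot is clear.

```bash
python3 -c "from cell import hand_in;print(hand_in())"
```

```text
the job is handed in; nothing more can be done
None
```

Both erasers are loaded in the magazine and held behind the lips; the hardest push I measured was about 14 N, and I handed the job in at about 31 s with the robot clear.

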